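# Zero the tape counter and mesh the reel hub onto its spindle

## Task

Get the tape deck ready for a new reel: first turn the counter's reset knob anticlockwise (seen from above) back to its zero stop. Then take the aluminium reel hub with three slots in its bore, turn it until the slots mesh with the three lugs of the deck's bare spindle, slide it all the way down onto the sprung plate and press the plate down to its stop. Finish while still holding the hub pressed down there, do not let go, and leave all the other things where they are.

Things in the scene. Friction and masses are not known exactly. Their poses are not given: they have to be found in the camera images.
- hub: Loose bare aluminium reel hub, about 0.22 kg, upright on the table: collar 50 mm in diameter, 55 mm tall, with a foot flange 72 mm in diameter, 8 mm thick; grip the collar above the flange. Bore 20.4 mm wide, right through, with three radial slots (10.5 mm wide, reaching 19 mm from the axis) at 0, 120 and 240 degrees from its x axis. Origin: centre of the underside; z up.
- spindle_seat (a point): Point on the vertical axis of the deck's bare spindle (on the right seen from the robot; the left one carries a reel), at the top of its unpressed sprung plate, 74 mm above the table: a seated hub's origin comes here, 6 mm lower when pressed home. Pin 17 mm in diameter, tapered tip 36 mm above this point; lugs at 0, 120, 240 degrees from the point's x axis; z up.
- spindle (a joint): Angle of the bare steel spindle with its three lugs, rad, growing anticlockwise seen from above; a brake holds it, 0.5 N m turns it. The lugs are 7 mm wide, reach 16 mm from the axis and end 22 mm above the unpressed plate. At 0 a lug points along the deck's x.
- plate (a joint): Downward travel of the sprung round plate (72 mm in diameter, black rubber, round the bare spindle): 0 up, 0.006 m at its lower stop. The spring pushes up with 4 N at 0 and 10 N at the stop, so the hub's own weight does not move it.
- counter (a joint): Angle of the counter's reset knob, rad: 0 at the zero stop (pointer against the small steel stop post), growing clockwise seen from above; it starts at 0.8 to 1.4. Friction 0.05 N m; it stays where it is left.
- counter_grip (a point): Point on the vertical axis of the counter's reset knob, on the deck's near right corner, at the height to grip (96 mm above the table, 8 mm below the knob's top). The black knob has an upright bar grip 12 mm thick, 36 mm long, 26 mm tall; the point's x axis runs along it to the white pointer and turns with it; z up. Stop post: 26 mm from the axis, its top 23 mm below this point.
- deck: Tape deck lying flat, fixed, 280 mm (its x, away from the robot) by 340 mm (y), 60 mm high, aluminium top. Origin: centre of the underside. In its frame, mm: bare spindle x 30, y -85; counter knob x -95, y -95; reel 127 in diameter, top 28 above the deck, its pin 43, x 30, y 85; head cover 45 by 85, 26 tall, x -62, y 30.
- spacer: Plain aluminium spacer ring standing on the table beside the hub, 60 mm in diameter, 30 mm tall, with a round 42 mm bore and no slots; to be left alone. Origin: centre of the underside.
- tape_roll: Small white roll of splicing tape, 44 mm in diameter, 18 mm tall, lying on the deck's near left corner; leave alone. Origin: centre of the underside.
- mug: White mug, 80 mm wide, 95 mm tall, on the right; leave alone. Origin: centre of the underside.
- headphones: Headphones lying on the table at the far right, about 190 by 130 mm, 72 mm tall; leave alone. Origin: on the table amid them.
- screwdriver: Screwdriver 170 mm long lying near the robot; leave alone. Origin: under its middle.
- cases: Two stacked disc cases, 130 by 145 mm, 23 mm tall, near the robot on the left; leave alone. Origin: centre of the underside.
- pedal: Metal guitar pedal, 120 by 70 mm, 57 mm tall, on the left; leave alone. Origin: centre of the underside.
There are look-alikes about, which are no part of the job. What is shaped like the hub but brown or turquoise is not meant.

How it is judged:
By the outcome, as a careful person would: the job done as asked, in the order asked, and still so for the second after the job is handed in, while the arm keeps its last pose, push and grip.
It also fails if it takes over 53 s, if anything falls off the work surface, if the arm or the gripper's body presses on something with over 40 N, if the wrist force passes 120 N, or if a joint passes its speed limit or range.

## Robot

A 6-joint arm with a two-finger parallel gripper is mounted at the origin on the work surface. World frame = base frame: x ahead of the robot, y to its left, z up, the work surface at z = 0. Lengths are in m, angles in degrees, forces in N, time in s.
With the tool pointing down it reaches from about 0.3 to 0.75 m from the base axis. Payload 8.5 kg.
Tool frame: the origin (TCP) lies at the very end of the fingers, on their centre line; the grasp point (between the pads) lies env.pinch_z behind it (env.pinch_z is the distance from the TCP to the grasp point, in m); z points along the fingers, y is the line along which they close (so a half turn about z gives the same grasp; the last joint's range is limited). The gripper opens to 85 mm and grips with 20 to 120 N. Pads are 22 mm wide; open, the fingers measure 114 mm over their backs; the gripper's body (76 mm by 85 mm) begins 54 mm behind the grasp point. The pads swing forward as they close: fully open they stand 13 mm farther back than shut.
Start: joints at [-79.315, 21.807, 74.336, -0, 83.858, -12.336], TCP at [0.215, -0.506, 0.231] pointing down, gripper open.
Joint ranges: [-178.18, 178.18], [-50.72, 133.34], [12.68, 142.11], [-81.47, 261.47], [9.98, 163.14], [-165.26, 165.26]. Speed limits (degrees/s): [136.94, 136.94, 180, 180, 180, 180].

## Interface

Orientations are given as a 3x3 rotation matrix whose columns are the frame's x, y, z axes.
In Python, from rig import telemetry, get_image, env gives the robot as it stands. The module is installed in compiled form; this text tells all that it offers.
- The arm moves only by the tool apply_moves, never from a script. Its argument "series" is a list of rows, each a list of 7 numbers: the shift along the tool's x, y, z in mm, then the turn, a rotation vector about the tool's x, y, z in degrees, then the opening, from 0 (shut) to 1 (fully open). A call has 1 to 12 rows; each row shifts and turns the commanded pose from where the row before left it, along the tool's axes as they then stand; what a row does not reach is not made up. A row lasts 1/8 s, in which the tool goes at most 62.5 mm and 10.7 degrees, less where a joint would pass 70% of its speed; a pose out of reach is approached as far as the arm can. A call with a gripper value outside its range is refused whole. The fingers move at their own pace and stop on an object; "grip_force" is the grip in N (left out, the last holds). Time passes only in rows, so rows that do not move let the fingers close. It gives the time, the measured TCP pose, the force, the opening and the grip force at its end, in the units of the state.
- telemetry.observe(): the state, without advancing time (a new reading comes with each control period).
- get_image(name): name is "scene" or "side" or "wrist"; returns a dict with "frame" (400x640x3 uint8, red, green, blue), "z_map" (400x640 float32, m along the optical axis (not along the pixel's ray), 0 where there is no reading), "vertical_fov" (degrees; the focal length in pixels is half the picture's height over the tangent of half this angle, whatever the lens; pixels are square), "cx", "cy" (the principal point, pixels), "eye" and "attitude" of the camera in the world; the wrist camera has in their place "mount" (4x4, takes a point from camera to tool coordinates, whose origin is the TCP and whose axes are the flange's). Camera axes: x right, y up, looking along -z (the intrinsics and any distortion apply to the point x, -y, -z); pixel columns grow to the right and rows downward; lengths in m; the calibration is good to about 2 mm. A picture is of the moment at which its call begins: read the wrist's pose just before it.
- env.close_job(): hands the job in; it is judged then, once.
The state is a dict: "time_s": time; "q": joint angles; "qvel": joint speeds; "joint_efforts": joint torques, N m; "position": TCP position; "tool_rot": TCP orientation; "ft_force": force on the tool from outside, world axes, zero at the start; "wrist_torque": the same for the moment, N m; "grip_width": finger opening in m; "gripper_force": force on a finger pad.
Only numpy, scipy, OpenCV 4.12 (cv2) and the standard library are available. Lean on these libraries where they do the work, as an engineer would, in place of code of your own. Each camera call takes 0.05 s, during which the arm holds its last target. There are 200 camera calls.

## Working session

There is one attempt and no reset: what is moved stays moved. The work goes in short steps, Python scripts to look and compute and a tool call to move; the robot and the scene stay as the last step left them, time stands still between calls to the robot, and variables do not carry over. Pictures are saved under pics/ and viewed, at most 10 in all, crops included, and the job is handed in when it is done.

Besides the shell and the picture viewer there is one more tool, called by a JSON object that holds its "api" and its "payload". apply_moves: Moves the arm, as the interface text tells. Its arguments: {"type":"object","properties":{"series":{"type":"array"},"grip_force":{"type":"number"}},"required":["series"]}

```bash
mkdir -p pics; cat > h.py <<'E'
import numpy as np, cv2
from rig import telemetry, get_image, env
def cam(name):
    s=telemetry.observe(); im=get_image(name)
    f=200/np.tan(np.radians(im["vertical_fov"])/2)
    if name=="wrist":
        T=np.eye(4);T[:3,:3]=s["tool_rot"];T[:3,3]=s["position"];M=T@im["mount"];R,e=M[:3,:3],M[:3,3]
    else: R,e=np.array(im["attitude"]),np.array(im["eye"])
    im.update(f=f,R=R,e=e); return im
def cloud(im):
    v,u=np.mgrid[:400,:640]; z=im["z_map"]
    P=np.stack([(u-im["cx"])/im["f"]*z,-(v-im["cy"])/im["f"]*z,-z],-1)
    return P@im["R"].T+im["e"]
def ray(im,u,v,h):
    d=im["R"]@np.array([(u-im["cx"])/im["f"],-(v-im["cy"])/im["f"],-1]); return im["e"]+d*(h-im["e"][2])/d[2]
def proj(im,p):
    c=im["R"].T@(np.array(p)-im["e"]); return im["cx"]-im["f"]*c[0]/c[2], im["cy"]+im["f"]*c[1]/c[2]
def save(n,a): cv2.imwrite(f"pics/{n}.png",cv2.cvtColor(a,cv2.COLOR_RGB2BGR))
E
python3 - <<'E'
from h import *
for n in("scene","side","wrist"):
    im=cam(n); print(n,{k:(np.round(im[k],3).tolist() if not isinstance(im[k],str) else im[k]) for k in im if k not in("frame","z_map")})
    np.savez(n,**{k:im[k] for k in im}); 
    if n!="wrist": save(n,im["frame"])
    else: save(n,im["frame"])
s=telemetry.observe();print({k:np.round(v,3).tolist() for k,v in s.items()}, env.pinch_z,[a for a in dir(env) if a[0]!='_'])
E
```

```text
scene {'vertical_fov': 42.396, 'cx': 324.03, 'cy': 199.359, 'eye': [1.291, 0.469, 1.248], 'attitude': [[-0.51, -0.66, 0.552], [0.86, -0.402, 0.315], [0.014, 0.635, 0.773]], 'f': 515.69, 'R': [[-0.51, -0.66, 0.552], [0.86, -0.402, 0.315], [0.014, 0.635, 0.773]], 'e': [1.291, 0.469, 1.248]}
side {'vertical_fov': 52.035, 'cx': 319.054, 'cy': 198.115, 'eye': [0.25, 0.916, 1.249], 'attitude': [[-0.974, 0.168, -0.153], [-0.227, -0.754, 0.617], [-0.012, 0.635, 0.772]], 'f': 409.746, 'R': [[-0.974, 0.168, -0.153], [-0.227, -0.754, 0.617], [-0.012, 0.635, 0.772]], 'e': [0.25, 0.916, 1.249]}
wrist {'vertical_fov': 69.896, 'cx': 316.858, 'cy': 199.98, 'mount': [[-0.0, 0.957, 0.291, 0.074], [1.0, 0.0, -0.0, -0.0], [-0.0, 0.291, -0.957, -0.143], [0.0, 0.0, 0.0, 1.0]], 'f': 286.18, 'R': [[0.391, 0.881, 0.268], [-0.92, 0.374, 0.112], [-0.001, -0.29, 0.957]], 'e': [0.283, -0.477, 0.373]}
{'time_s': 0.15, 'q': [-79.315, 21.834, 74.372, 0.001, 83.857, -12.336], 'qvel': [0.025, -0.073, -0.157, 0.014, 0.039, -0.025], 'joint_efforts': [0.002, -44.863, -23.135, -0.0, 0.004, 0.0], 'position': [0.215, -0.506, 0.231], 'tool_rot': [[0.92, 0.391, -0.0], [0.391, -0.92, 0.001], [0.0, -0.001, -1.0]], 'ft_force': [0.054, 0.387, -0.551], 'wrist_torque': [-0.03, 0.015, -0.018], 'gripper_force': 0.0, 'grip_width': 0.085} 0.0187 ['MotionError', 'close_job', 'pinch_z']
```

View pics/scene.png

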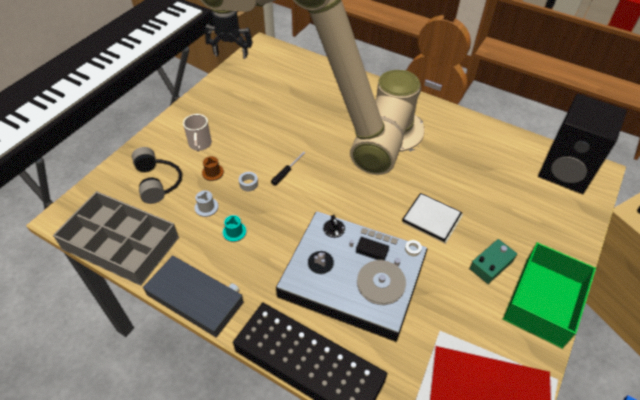

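View pics/side.png

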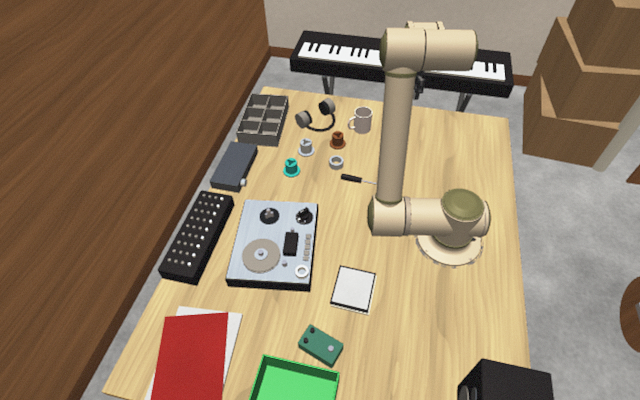

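The aluminium hub is at scene (206,203) and side (306,147). The turquoise (233,228) and brown (212,168) ones are look-alikes, and the plain ring at (248,181) is the spacer. The deck is at about scene (350,270), with the knob at (335,222) and the bare spindle at (320,261).

```bash
python3 - <<'E'
from h import *
L=lambda n:dict(np.load(n+".npz"))
sc,sd=L("scene"),L("side")
crops=[]
for im,(u0,v0),(a,b) in((sc,(170,140),(270,255)),(sd,(260,110),(360,190))):
    crops.append(cv2.resize(im["frame"][v0:b,u0:a],(500,int(500*(b-v0)/(a-u0))),interpolation=cv2.INTER_CUBIC)[:575])
H=max(c.shape[0] for c in crops)
crops=[np.pad(c,((0,H-c.shape[0]),(0,0),(0,0))) for c in crops]
o=np.hstack(crops); o=cv2.resize(o,(800,int(o.shape[0]*.8))); save("crop1",o)
for n,im in(("scene",sc),("side",sd)):
    C=cloud(im)
    m=(abs(C[...,2]-.06)<.004)&(im["z_map"]>0)
    k,lab,st,ce=cv2.connectedComponentsWithStats(m.astype(np.uint8))
    i=1+np.argmax(st[1:,4]); p=C[lab==i][:,:2]
    r=cv2.minAreaRect(p.astype(np.float32)*1000); print(n,"deck",r)
    # tall objects in right region
    hsv=cv2.cvtColor(im["frame"],cv2.COLOR_RGB2HSV)
    m=(C[...,2]>.012)&(C[...,0]>.25)&(C[...,0]<.8)&(C[...,1]<-.12)&(im["z_map"]>0)&(C[...,2]<.15)
    k,lab,st,ce=cv2.connectedComponentsWithStats(m.astype(np.uint8))
    for j in range(1,k):
        if st[j,4]>25:
            q=C[lab==j]; print(np.round(ce[j]),st[j,4],"xyz c",np.round(q.mean(0),3),"max",np.round(q.max(0),3),"min",np.round(q.min(0),3))
E
```

```text
scene deck ((604.3181762695312, 173.83499145507812), (280.26226806640625, 337.2171936035156), 8.613995552062988)
[96. 63.] 45 xyz c [ 0.281 -1.147  0.015] max [ 0.292 -1.103  0.026] min [ 0.271 -1.195  0.012]
[81. 74.] 54 xyz c [ 0.362 -1.146  0.015] max [ 0.372 -1.1    0.024] min [ 0.351 -1.187  0.012]
[71. 79.] 51 xyz c [ 0.401 -1.155  0.015] max [ 0.411 -1.107  0.019] min [ 0.391 -1.194  0.012]
[55. 91.] 56 xyz c [ 0.481 -1.15   0.015] max [ 0.492 -1.105  0.021] min [ 0.468 -1.195  0.012]
[46. 97.] 60 xyz c [ 0.521 -1.15   0.016] max [ 0.531 -1.103  0.023] min [ 0.513 -1.194  0.012]
[ 37. 103.] 53 xyz c [ 0.561 -1.15   0.015] max [ 0.569 -1.11   0.021] min [ 0.552 -1.192  0.012]
[ 19. 115.] 64 xyz c [ 0.641 -1.148  0.016] max [ 0.65  -1.106  0.023] min [ 0.631 -1.197  0.012]
[197. 131.] 775 xyz c [ 0.412 -0.522  0.064] max [ 0.468 -0.481  0.103] min [ 0.363 -0.571  0.012]
[  9. 122.] 64 xyz c [ 0.681 -1.149  0.016] max [ 0.69  -1.103  0.022] min [ 0.671 -1.193  0.012]
[152. 175.] 1236 xyz c [ 0.627 -0.531  0.047] max [ 0.713 -0.449  0.079] min [ 0.533 -0.64   0.012]
[284. 172.] 22
[... 880 characters left out ...]
 0.012]
[362. 119.] 451 xyz c [ 0.403 -0.517  0.06 ] max [ 0.46  -0.478  0.098] min [ 0.36  -0.572  0.012]
[304. 119.] 228 xyz c [ 0.66  -0.479  0.048] max [ 0.708 -0.452  0.074] min [ 0.624 -0.517  0.013]
[338. 138.] 147 xyz c [ 0.487 -0.395  0.041] max [ 0.515 -0.372  0.059] min [ 0.462 -0.428  0.012]
[306. 146.] 146 xyz c [ 0.611 -0.32   0.04 ] max [ 0.637 -0.3    0.059] min [ 0.588 -0.351  0.012]
[336. 162.] 117 xyz c [ 0.468 -0.27   0.024] max [ 0.497 -0.239  0.037] min [ 0.439 -0.303  0.013]
[291. 165.] 165 xyz c [ 0.64  -0.193  0.041] max [ 0.667 -0.171  0.06 ] min [ 0.615 -0.223  0.012]
[351. 178.] 109 xyz c [ 0.391 -0.197  0.021] max [ 0.434 -0.185  0.03 ] min [ 0.339 -0.216  0.012]
```

View pics/crop1.png

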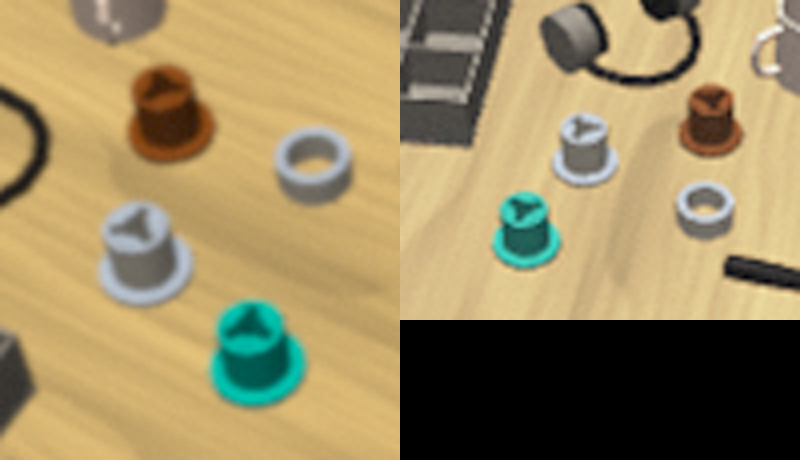

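The crop confirms it: the aluminium three-slot hub is the silver one at scene (206,203), about (0.615,-0.325) in the world. It is neither turquoise nor brown, and the spacer has a plain bore. Next I go above the deck's right side for a close look.

{"api": "apply_moves", "payload": {"series": [[46.7, -33.2, -2.5, 0, 0, 0, 1], [46.7, -33.2, -2.5, 0, 0, 0, 1], [46.7, -33.2, -2.5, 0, 0, 0, 1], [46.7, -33.2, -2.5, 0, 0, 0, 1], [46.7, -33.2, -2.5, 0, 0, 0, 1], [46.7, -33.2, -2.5, 0, 0, 0, 1], [46.7, -33.2, -2.5, 0, 0, 0, 1], [46.7, -33.2, -2.5, 0, 0, 0, 1], [46.7, -33.2, -2.5, 0, 0, 0, 1], [46.7, -33.2, -2.5, 0, 0, 0, 1], [46.7, -33.2, -2.5, 0, 0, 0, 1], [46.7, -33.2, -2.5, 0, 0, 0, 1]]}}

```text
time_s: 1.65
position: [0.5757, 0.0815, 0.2612]
tool_rot: [[0.92, 0.391, -0.0], [0.391, -0.92, -0.0], [-0.0, -0.0, -1.0]]
ft_force: [0.7, -1.8, -0.9]
grip_width: 0.0855
gripper_force: 0.0
```

{"api": "apply_moves", "payload": {"series": [[0, 0, 0, 0, 0, 0, 1], [0, 0, 0, 0, 0, 0, 1]]}}

```text
time_s: 1.9
position: [0.5747, 0.0794, 0.2609]
tool_rot: [[0.92, 0.391, -0.001], [0.391, -0.92, -0.0], [-0.001, -0.0, -1.0]]
ft_force: [-0.4, -0.6, -0.1]
grip_width: 0.0854
gripper_force: 0.0
```

```bash
python3 - <<'E'
from h import *
im=cam("wrist"); np.savez("w1",**im); save("w1",im["frame"])
s=telemetry.observe(); print(s["position"],s["tool_rot"],s["time_s"],np.round(s["q"],1))
y=np.radians(8.6);R=np.array([[np.cos(y),-np.sin(y)],[np.sin(y),np.cos(y)]])
for n,p,h in(("knob",(-95,-95),.104),("spin",(30,-85),.11)):
    w=np.array([.601,.1745])+R@np.array(p)/1000; print(n,w,proj(im,[*w,h]))
E
```

```text
[0.57465804 0.0789106  0.26113403] [[ 9.20654813e-01  3.90376989e-01 -7.22700055e-04]
 [ 3.90376947e-01 -9.20655092e-01 -2.03772576e-04]
 [-7.44905610e-04 -9.45212387e-05 -9.99999718e-01]] 1.95 [-3.9 23.9 66.1 -0.  90.1 63.2]
knob [0.521274   0.06636229] (np.float64(309.2374688074326), np.float64(231.60841154810697))
spin [0.6433732  0.09494177] (np.float64(329.85021988344903), np.float64(118.2284147937803))
```

View pics/w1.png

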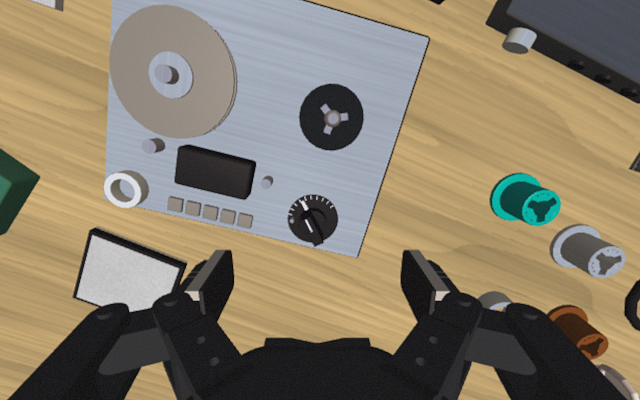

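The wrist view shows the knob at about (313,219), the bare spindle with its three lugs at (332,117), the hub at (595,252) and the turquoise look-alike at (530,200). I enlarge the three parts that matter.

```bash
python3 - <<'E'
from h import *
im=dict(np.load("w1.npz")); F=im["frame"]
def cr(u,v,r): return cv2.resize(F[v-r:v+r,u-r:u+r],(400,400),interpolation=cv2.INTER_CUBIC)
save("w1c",np.hstack([cr(314,219,33),cr(332,117,38)]))
g=cv2.cvtColor(F,cv2.COLOR_RGB2GRAY)
m=(g<70).astype(np.uint8)
for n,(u,v,r,h) in dict(plate=(332,117,50,.074),knob=(314,219,33,.07)).items():
    mm=np.zeros_like(m);mm[v-r:v+r,u-r:u+r]=m[v-r:v+r,u-r:u+r]
    c=max(cv2.findContours(mm,cv2.RETR_EXTERNAL,cv2.CHAIN_APPROX_NONE)[0],key=cv2.contourArea)
    P=np.array([ray(im,*p,h) for p in c[:,0]])[:,:2]
    A=np.c_[2*P,np.ones(len(P))];x=np.linalg.lstsq(A,(P**2).sum(1),rcond=None)[0]
    rad=np.hypot(*(P-x[:2]).T);print(n,"ctr",x[:2],"r",np.sqrt(x[2]+x[0]**2+x[1]**2),"sd",rad.std())
C=cloud(im)
# deck edges by top cloud
k=(abs(C[...,2]-.06)<.003)&(im["z_map"]>0);k,l,st,_=cv2.connectedComponentsWithStats(k.astype(np.uint8));i=1+np.argmax(st[1:,4]);Q=C[l==i]
print("deck z",np.median(Q[:,2]),cv2.minAreaRect((Q[:,:2]*1000).astype(np.float32)))
# spindle lugs: bright px at height > .085 near centre
print("knob top z",np.percentile(C[190:250,285:345,2],98),"spindle top",C[100:135,315:350,2].max())
D=np.hypot(C[...,0]-.643,C[...,1]-.095)
w=(D<.03)&(C[...,2]>.08); print("lug/pin px mean",C[w][:,:2].mean(0),w.sum())
w=(np.hypot(C[...,0]-.521,C[...,1]-.066)<.03)&(C[...,2]>.09); p=C[w][:,:2]; print("bar mean",p.mean(0),np.linalg.svd(p-p.mean(0))[2][0] if 0 else np.linalg.eigh(np.cov(p.T)),w.sum(), cv2.minAreaRect((p*1000).astype(np.float32)))
w=(np.hypot(C[...,0]-.62,C[...,1]+.326)<.04)&(C[...,2]>.05); p=C[w][:,:2]; print("hub top",p.mean(0),cv2.minEnclosingCircle((p*1000).astype(np.float32)),w.sum(),np.median(C[w][:,2]))
E
```

```text
plate ctr [0.64444099 0.09224115] r 0.03456831467130874 sd 0.00030317221618659016
knob ctr [0.52321864 0.06248741] r 0.028881620757198783 sd 0.003448846066860705
deck z 0.059883709060839896 ((602.2647705078125, 172.3233642578125), (272.1379699707031, 332.5621643066406), 8.770421028137207)
knob top z 0.1042823689013426 spindle top 0.403492199685078
lug/pin px mean [0.64351496 0.10438464] 1418
bar mean [0.52473451 0.06495481] EighResult(eigenvalues=array([1.4083658e-05, 1.1962605e-04]), eigenvectors=array([[-0.75672708,  0.65373093],
       [ 0.65373093,  0.75672708]])) 396 ((523.1757202148438, 64.340087890625), (35.758087158203125, 12.019344329833984), 49.56095886230469)
hub top [ 0.61868038 -0.32830073] ((619.196533203125, -329.7966003417969), 25.801883697509766) 826 0.054386940329931105
```

View pics/w1c.png

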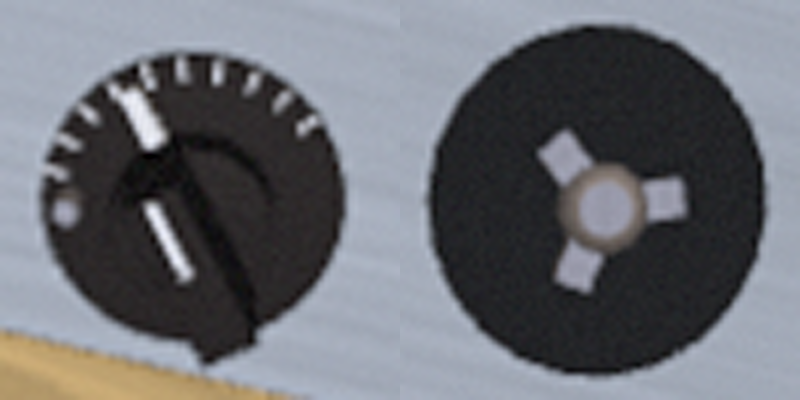

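Knob bar: centre (0.523,0.064), pointer at yaw 49.6°, with the stop post to its left (anticlockwise) at crop (65,210). The spindle's lugs are clear at crop (555,142), (686,198) and (571,290). Next I work out the angles.

```bash
python3 - <<'E'
from h import *
im=dict(np.load("w1.npz"));C=cloud(im)
k=np.array([.523,.064])
p=ray(im,281+65*.165,186+210*.165,.073)[:2]-k; print("post",p,np.hypot(*p),np.degrees(np.arctan2(p[1],p[0])))
p=ray(im,281+125*.165,186+95*.165,.072)[:2]-k; print("pointer",np.hypot(*p),np.degrees(np.arctan2(p[1],p[0])))
d=np.hypot(C[...,0]-k[0],C[...,1]-k[1]);z=C[...,2];print("skirt z",np.round(np.percentile(z[(d<.026)&(z<.09)],[5,25,50,75,95]),4))
t=np.array([ray(im,294+(u-400)*.19,79+v*.19,.096)[:2] for u,v in((555,142),(686,198),(571,290))])
c=ray(im,294+205*.19,79+208*.19,.110)[:2];print("pin top ctr",c,"tips mean",t.mean(0))
for q in(t.mean(0),):
    a=np.degrees(np.arctan2(*(t-q).T[::-1]));print(a,np.hypot(*(t-q).T),"mod120",a%120)
E
```

```text
post [-0.00927924  0.02349393] 0.025260025801034296 111.55221319247478
pointer 0.027925745447051415 50.08308883198408
skirt z [0.0629 0.0636 0.0646 0.0782 0.0828]
pin top ctr [0.64431584 0.09201571] tips mean [0.64382856 0.09119752]
[  60.14373858  -58.48727085 -179.56074182] [0.01608668 0.01621682 0.01648518] mod120 [60.14373858 61.51272915 60.43925818]
```

{"api": "apply_moves", "payload": {"series": [[-17, -4, 15, 0, 0, -8.9, 0.6], [-18, -3, 15, 0, 0, -8.9, 0.6], [-19, 0, 15, 0, 0, -8.9, 0.6], [0, 0, 15, 0, 0, 0, 0.6], [0, 0, 15, 0, 0, 0, 0.6], [0, 0, 10, 0, 0, 0, 0.6], [0, 0, 0, 0, 0, 0, 0.6]]}}

```text
time_s: 2.82
position: [0.5262, 0.0567, 0.1761]
tool_rot: [[0.647, 0.762, -0.001], [0.762, -0.647, 0.0], [-0.001, -0.001, -1.0]]
ft_force: [-0.0, 0.2, 0.3]
grip_width: 0.0511
gripper_force: 0.0
```

{"api": "apply_moves", "payload": {"series": [[3.5, -7.2, 20, 0, 0, 0, 0.6], [0, 0, 25, 0, 0, 0, 0.6], [0, 0, 25, 0, 0, 0, 0.6], [0, 0, 20, 0, 0, 0, 0.6], [0, 0, 6.5, 0, 0, 0, 0.5], [0, 0, 0, 0, 0, 0, 0.3], [0, 0, 0, 0, 0, 0, 0], [0, 0, 0, 0, 0, 0, 0], [0, 0, 0, 0, 0, 0, 0], [0, 0, 0, 0, 0, 0, 0]], "grip_force": 30}}

```text
time_s: 4.08
position: [0.5236, 0.0647, 0.0808]
tool_rot: [[0.646, 0.763, 0.001], [0.763, -0.646, 0.0], [0.001, 0.001, -1.0]]
ft_force: [-2.7, 1.0, 6.0]
grip_width: 0.0112
gripper_force: 32.1
```

{"api": "apply_moves", "payload": {"series": [[0, 0, 0, 0, 0, -7, 0], [0, 0, 0, 0, 0, -9, 0], [0, 0, 0, 0, 0, -9, 0], [0, 0, 0, 0, 0, -9, 0], [0, 0, 0, 0, 0, -6, 0], [0, 0, 0, 0, 0, -2, 0], [0, 0, 0, 0, 0, 0, 0]]}}

```text
time_s: 4.95
position: [0.5223, 0.0653, 0.0808]
tool_rot: [[-0.031, 1.0, -0.002], [1.0, 0.031, 0.001], [0.001, -0.002, -1.0]]
ft_force: [-7.6, 3.6, 11.9]
grip_width: 0.0113
gripper_force: 32.7
```

```bash
python3 - <<'E'
from h import *
s=telemetry.observe();R=s["tool_rot"];print(np.degrees(np.arctan2(R[1][0],R[0][0])),s["wrist_torque"],s["ft_force"],s["grip_width"])
E
```

```text
91.76724890421409 [ 0.66919888  1.25291369 -0.00959667] [-7.57133239  3.63305078 11.90445788] 0.011264455339594666
```

{"api": "apply_moves", "payload": {"series": [[0, 0, 0, 0, 0, -2, 0], [0, 0, 0, 0, 0, -2, 0], [0, 0, 0, 0, 0, 0, 0]]}}

```text
time_s: 5.32
position: [0.5222, 0.0652, 0.0808]
tool_rot: [[-0.1, 0.995, -0.002], [0.995, 0.1, 0.001], [0.001, -0.002, -1.0]]
ft_force: [-7.7, 3.2, 10.3]
grip_width: 0.0115
gripper_force: 32.8
```

```bash
cat > y.py <<'E'
from h import *
s=telemetry.observe();R=s["tool_rot"];print(s["time_s"],"yaw",np.degrees(np.arctan2(R[1][0],R[0][0])),"tq",s["wrist_torque"],"f",s["ft_force"],s["grip_width"],s["position"],np.round(s["q"],1))
E
python3 y.py
```

```text
5.325 yaw 95.76467548344694 tq [0.59089817 1.37143133 0.06604657] f [-7.67282372  3.21765287 10.26554002] 0.01147095848725663 [0.52218297 0.06523646 0.0808114 ] [ -5.8  28.8  90.7   0.   60.6 -11.6]
```

{"api": "apply_moves", "payload": {"series": [[0, 0, 0, 0, 0, -2, 0], [0, 0, 0, 0, 0, -2, 0], [0, 0, 0, 0, 0, 0, 0]]}}

```text
time_s: 5.7
position: [0.5221, 0.0652, 0.0808]
tool_rot: [[-0.169, 0.986, -0.002], [0.986, 0.169, 0.001], [0.001, -0.002, -1.0]]
ft_force: [-8.9, 2.9, 11.6]
grip_width: 0.0115
gripper_force: 33.4
```

```bash
python3 y.py
```

```text
5.7 yaw 99.71930102909299 tq [ 0.51015338  1.45899147 -0.31248063] f [-8.92622216  2.90951307 11.59467177] 0.01149191019449178 [0.52206297 0.06524689 0.08078839] [ -5.8  28.8  90.7   0.1  60.6 -15.5]
```

{"api": "apply_moves", "payload": {"series": [[0, 0, 0, 0, 0, -1.5, 0], [0, 0, 0, 0, 0, -1.5, 0], [0, 0, 0, 0, 0, 0, 0]]}}

```text
time_s: 6.08
position: [0.522, 0.0653, 0.0808]
tool_rot: [[-0.218, 0.976, -0.002], [0.976, 0.218, 0.002], [0.002, -0.002, -1.0]]
ft_force: [-8.2, 2.5, 12.8]
grip_width: 0.0115
gripper_force: 48.9
```

```bash
python3 y.py
```

```text
6.075 yaw 102.61603590536217 tq [ 0.53693984  1.49140234 -1.03258564] f [-8.2345885   2.52524349 12.83816982] 0.011450840662901874 [0.52203204 0.06525919 0.08081697] [ -5.8  28.8  90.7   0.1  60.6 -18.5]
```

{"api": "apply_moves", "payload": {"series": [[0, 0, 0, 0, 0, 0, 0.3], [0, 0, 0, 0, 0, 0, 0.6], [0, 0, 0, 0, 0, 0, 0.6], [0, 0, -25, 0, 0, 0, 0.6], [0, 0, -40, 0, 0, 0, 0.8], [-1, 39, -40, 0, 0, 0, 1], [-1, 40, -15, 0, 0, 0, 1], [0, 0, 0, 0, 0, 0, 1], [0, 0, 0, 0, 0, 0, 1]]}}

```text
time_s: 7.2
position: [0.6001, 0.08, 0.1989]
tool_rot: [[-0.22, 0.975, -0.002], [0.975, 0.22, -0.0], [0.0, -0.002, -1.0]]
ft_force: [0.1, 0.4, -0.1]
grip_width: 0.0852
gripper_force: 0.0
```

```bash
cat y.py > /dev/null; python3 - <<'E'
from h import *
import y
im=cam("wrist"); np.savez("w2",**im); F=im["frame"]
a,b=proj(im,[.523,.064,.08]),proj(im,[.644,.092,.096]);print(a,b)
def cr(p,r):
    u,v=map(int,p);u=min(max(u,r),640-r);v=min(max(v,r),400-r);print("origin",u-r,v-r,"scale",2*r/400);return cv2.resize(F[v-r:v+r,u-r:u+r],(400,400),interpolation=cv2.INTER_CUBIC)
save("w2c",np.hstack([cr(a,45),cr(b,50)]))
g=cv2.cvtColor(F,cv2.COLOR_RGB2GRAY);m=(g<70).astype(np.uint8)
u,v=map(int,b);r=70;mm=np.zeros_like(m);mm[max(v-r,0):v+r,max(u-r,0):u+r]=m[max(v-r,0):v+r,max(u-r,0):u+r]
c=max(cv2.findContours(mm,cv2.RETR_EXTERNAL,cv2.CHAIN_APPROX_NONE)[0],key=cv2.contourArea)
P=np.array([ray(im,*p,.074) for p in c[:,0]])[:,:2]
A=np.c_[2*P,np.ones(len(P))];x=np.linalg.lstsq(A,(P**2).sum(1),rcond=None)[0]
rad=np.hypot(*(P-x[:2]).T);print("ctr",x[:2],"r",rad.mean(),"sd",rad.std())
E
```

```text
7.2 yaw 102.72517128494565 tq [-0.05295807  0.00376058 -0.0244823 ] f [ 0.05555378  0.42308267 -0.05333571] 0.08523962000894529 [0.60010117 0.07999521 0.19893263] [ -3.6  28.8  68.1  -0.   83.2 -16.3]
(np.float64(234.0082342565015), np.float64(193.41931926190838)) (np.float64(367.76989492818575), np.float64(197.52263487694992))
origin 189 148 scale 0.225
origin 317 147 scale 0.25
ctr [0.64394231 0.09270462] r 0.03486638921036451 sd 0.0003406955070463332
```

View pics/w2c.png

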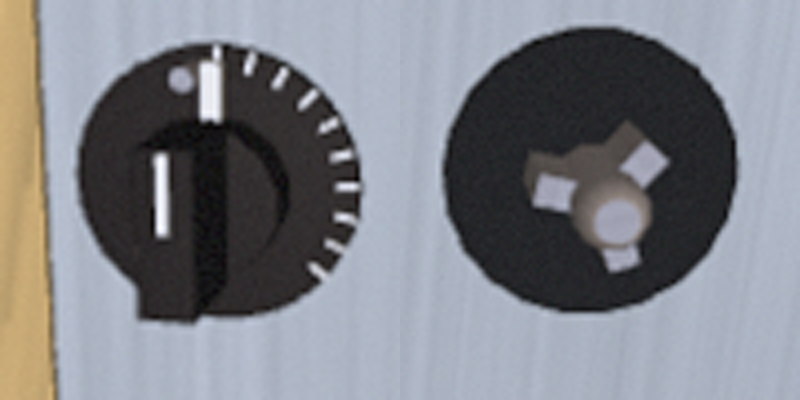

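The pointer's left edge (198,90) now lies against the post (181,80), at the first tick, so the counter is at zero. The spindle centre agrees between the two views to within 0.5 mm. Now to the hub.

{"api": "apply_moves", "payload": {"series": [[-49, -9.8, -1, 0, 0, 0, 1], [-49, -9.8, -1, 0, 0, 0, 1], [-49, -9.8, 0, 0, 0, 0, 1], [-49, -9.8, 0, 0, 0, 0, 1], [-49, -9.8, 0, 0, 0, 0, 1], [-49, -9.8, 0, 0, 0, 0, 1], [-49, -9.8, 0, 0, 0, 0, 1], [-49, -9.8, 10, 0, 0, 0, 1], [0, 0, 10, 0, 0, 0, 1], [0, 0, 0, 0, 0, 0, 1]]}}

```text
time_s: 8.5
position: [0.6099, -0.3188, 0.1806]
tool_rot: [[-0.22, 0.975, -0.002], [0.975, 0.22, 0.002], [0.003, -0.002, -1.0]]
ft_force: [-0.1, 0.6, -0.3]
grip_width: 0.0856
gripper_force: 0.0
```

```bash
python3 - <<'E'
from h import *
import y
i2=dict(np.load("w2.npz"));C=cloud(i2)
w=(np.hypot(C[...,0]-.523,C[...,1]-.064)<.03)&(C[...,2]>.09); p=C[w][:,:2];r=cv2.minAreaRect((p*1000).astype(np.float32)); print("bar now",r)
t=np.array([ray(i2,317+(u-400)*.25,147+v*.25,.096)[:2] for u,v in((535,189),(658,150),(626,269))])
q=t.mean(0);a=np.degrees(np.arctan2(*(t-q).T[::-1]));print("lugs",q,a,a%120,np.hypot(*(t-q).T))
im=cam("wrist"); np.savez("w3",**im); F=im["frame"]
C=cloud(im);w=(np.hypot(C[...,0]-.617,C[...,1]+.328)<.045)&(C[...,2]>.048)
c=max(cv2.findContours(w.astype(np.uint8),cv2.RETR_EXTERNAL,cv2.CHAIN_APPROX_NONE)[0],key=cv2.contourArea)
P=np.array([ray(im,*p,.055) for p in c[:,0]])[:,:2]
A=np.c_[2*P,np.ones(len(P))];x=np.linalg.lstsq(A,(P**2).sum(1),rcond=None)[0]
rad=np.hypot(*(P-x[:2]).T);print("hub ctr",x[:2],"r",rad.mean(),"sd",rad.std(),"z",np.percentile(C[w][:,2],50))
u,v=map(int,proj(im,[*x[:2],.055]));r=55;v=min(max(v,r),400-r);print("crop origin",u-r,v-r,"scale",2*r/560)
save("w3c",cv2.resize(F[v-r:v+r,u-r:u+r],(560,560),interpolation=cv2.INTER_CUBIC))
E
```

```text
8.5 yaw 102.71082798203781 tq [ 0.00669034  0.02185429 -0.01827031] f [-0.08812882  0.57961729 -0.27215797] 0.08555374218348695 [ 0.60989788 -0.3187986   0.18061512] [-37.4  38.1  53.8   0.   88.3 -50.1]
bar now ((533.95849609375, 65.81460571289062), (36.82859420776367, 36.374786376953125), 8.501115798950195)
lugs [0.64477946 0.09188207] [-178.98043369   61.46266145  -58.50180207] [61.01956631 61.46266145 61.49819793] [0.01640214 0.01631663 0.01646899]
hub ctr [ 0.66377854 -0.5069008 ] r 0.11613927225920957 sd 0.044678044138374215 z 0.26522199546488356
crop origin 271 290 scale 0.19642857142857142
```

View pics/w3c.png

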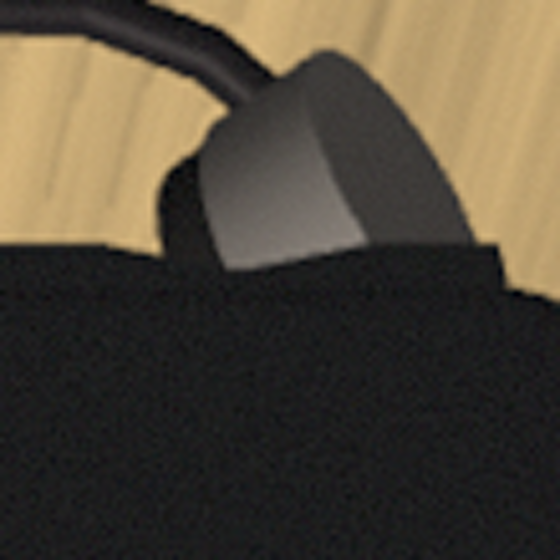

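That crop missed: it shows the gripper body and the headphones, because near depth readings got into the mask. I measure numerically with a height band instead.

```bash
python3 - <<'E'
from h import *
i2=dict(np.load("w2.npz"));C=cloud(i2)
w=(np.hypot(C[...,0]-.523,C[...,1]-.064)<.03)&(C[...,2]>.09)&(C[...,2]<.11); p=C[w][:,:2];r=cv2.minAreaRect((p*1000).astype(np.float32)); print("bar now",r)
for n in("w1","w3"):
    im=dict(np.load(n+".npz")); C=cloud(im);F=im["frame"]
    print(n,"proj",proj(im,[.617,-.328,.055]))
    w=(np.hypot(C[...,0]-.617,C[...,1]+.328)<.045)&(abs(C[...,2]-.055)<.005)&(im["z_map"]>0)
    c=max(cv2.findContours(w.astype(np.uint8),cv2.RETR_EXTERNAL,cv2.CHAIN_APPROX_NONE)[0],key=cv2.contourArea)
    P=np.array([ray(im,*p,.055) for p in c[:,0]])[:,:2]
    A=np.c_[2*P,np.ones(len(P))];x=np.linalg.lstsq(A,(P**2).sum(1),rcond=None)[0]
    rad=np.hypot(*(P-x[:2]).T);print("hub ctr",x[:2],"r",rad.mean(),"sd",rad.std())
    # slots: rectify the top plane, dark pixels inside r 12..18 mm
    g=cv2.cvtColor(F,cv2.COLOR_RGB2GRAY).astype(np.float32)
    th=np.radians(np.arange(0,360,1));S=[]
    for R in (.0125,.014,.0155,.017):
        uv=np.array([proj(im,[x[0]+R*np.cos(t),x[1]+R*np.sin(t),.055]) for t in th],np.float32)
        S.append(cv2.remap(g,uv[:,:1],uv[:,1:],1)[:,0])
    S=np.array(S);d=(S.max()-S).mean(0);ph=np.angle((d*np.exp(3j*th)).sum())/3;print("slot angle mod120",np.degrees(ph)%120, "contrast",abs((d*np.exp(3j*th)).sum())/d.sum())
    print(S.mean(0)[::10].astype(int))
u,v=map(int,proj(im,[.617,-.328,.055]));r=50;v=min(max(v,r),400-r);print("crop origin",u-r,v-r)
save("w3d",cv2.resize(F[v-r:v+r,u-r:u+r],(400,400),interpolation=cv2.INTER_CUBIC))
E
```

```text
bar now ((522.02685546875, 64.03116607666016), (12.700188636779785, 36.374786376953125), 8.501115798950195)
w1 proj (np.float64(604.2710093049797), np.float64(262.1761591682255))
hub ctr [ 0.61850585 -0.32706055] r 0.025435617381882897 sd 0.0009311360697375766
slot angle mod120 75.59423235886733 contrast 0.2943582408023554
[170 173 166 165 170 137 113 120 114 118 166 171 155 165 165 163 173 169
 172 138  77  75  74 110 128 125 130 130 120  91  85  77 109 167 172 171]
w3 proj (np.float64(321.93076675869247), np.float64(203.5414502767399))
hub ctr [ 0.61729118 -0.33030898] r 0.024309205536170154 sd 0.00034028766389550567
slot angle mod120 74.07528494861747 contrast 0.558250592506089
[181 182 185 182 181 129  83 119 158 171 181 176 183 178 178 187 177 182
 141  86  88  87 120 179 182 179 180 184 179 159  89  85  85  91 180 181]
crop origin 271 153
```

View pics/w3d.png

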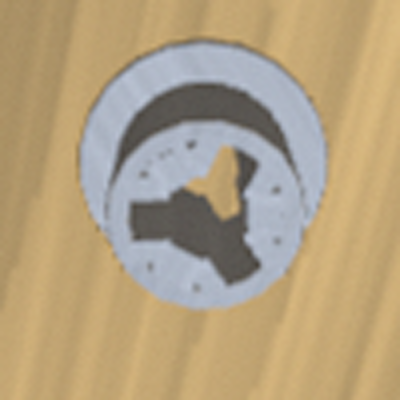

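The crop shows the hub: top-face centre at about (205,215), with slot outer ends at (130,221), (246,154) and (245,276). Table shows through the bore and spoils the brightness measure, so I mask by colour.

```bash
python3 - <<'E'
from h import *
im=dict(np.load("w3.npz")); F=im["frame"]
t=np.array([ray(im,271+u/4,153+v/4,.055)[:2] for u,v in((130,221),(246,154),(245,276))])
q=t.mean(0);a=np.degrees(np.arctan2(*(t-q).T[::-1]));print("clicks ctr",q,a,a%120,np.hypot(*(t-q).T))
hsv=cv2.cvtColor(F,cv2.COLOR_RGB2HSV);top=((hsv[...,1]<50)&(hsv[...,2]>140)).astype(np.float32)
th=np.radians(np.arange(0,360,.5))
for x in(q,np.array([.6173,-.3303])):
    S=[]
    for R in(.0135,.015,.0165):
        uv=np.array([proj(im,[x[0]+R*np.cos(k),x[1]+R*np.sin(k),.055]) for k in th],np.float32)
        S.append(1-cv2.remap(top,uv[:,:1],uv[:,1:],1)[:,0])
    d=np.mean(S,0);z=(d*np.exp(3j*th)).sum();print(x,"angle",np.degrees(np.angle(z))/3%120,abs(z)/d.sum(),d.mean()*2*np.pi*15,"mm; 1st harm",np.abs((d*np.exp(1j*th)).sum())/d.sum())
E
```

```text
clicks ctr [ 0.6186805  -0.33173236] [-164.67107049   72.73179193  -45.28168109] [75.32892951 72.73179193 74.71831891] [0.01903242 0.0187838  0.01816237]
[ 0.6186805  -0.33173236] angle 74.85422533865477 0.8148753880412072 31.60597 mm; 1st harm 0.032988109555163174
[ 0.6173 -0.3303] angle 74.82469949328015 0.7954238328040669 31.875784 mm; 1st harm 0.03845822998320066
```

{"api": "apply_moves", "payload": {"series": [[-13.7, 5.2, 30, 0, 0, 0, 1], [0, 0, 30, 0, 0, 0, 1], [0, 0, 35, 0, 0, 0, 1], [0, 0, 35, 0, 0, 0, 1], [0, 0, 20, 0, 0, 0, 1], [0, 0, 12.5, 0, 0, 0, 1], [0, 0, 0, 0, 0, 0, 0.8], [0, 0, 0, 0, 0, 0, 0.55], [0, 0, 0, 0, 0, 0, 0.4], [0, 0, 0, 0, 0, 0, 0.4], [0, 0, 0, 0, 0, 0, 0.4]], "grip_force": 70}}

```text
time_s: 9.93
position: [0.6196, -0.3321, 0.0212]
tool_rot: [[-0.22, 0.975, 0.003], [0.975, 0.22, -0.002], [-0.002, 0.002, -1.0]]
ft_force: [-0.1, 1.1, 6.7]
grip_width: 0.0489
gripper_force: 72.9
```

```bash
cat > held.py <<'E'
from h import *
import y, sys
s=telemetry.observe(); im=cam("wrist"); np.savez(sys.argv[1],**im); F=im["frame"]
T=np.eye(4);T[:3,:3]=s["tool_rot"];T[:3,3]=s["position"]
C=cloud(im);L=(C-T[:3,3])@T[:3,:3]   # tool coords
zt=float(sys.argv[2]) # hub top, tool z
w=(np.hypot(L[...,0],L[...,1])<.03)&(abs(L[...,2]-zt)<.004)&(im["z_map"]>0)
print("top z",np.median(L[...,2][w]),w.sum(), "px",np.argwhere(w).mean(0))
c=max(cv2.findContours(w.astype(np.uint8),cv2.RETR_EXTERNAL,cv2.CHAIN_APPROX_NONE)[0],key=cv2.contourArea)
h=s["position"][2]-zt
P=np.array([ray(im,*p,h) for p in c[:,0]])[:,:2]
A=np.c_[2*P,np.ones(len(P))]
for _ in range(6):
    x=np.linalg.lstsq(A,(P**2).sum(1),rcond=None)[0];rad=np.hypot(*(P-x[:2]).T);k=abs(rad-np.median(rad))<.0012
    if k.sum()>30 : P,A=P[k],A[k]
print("hub ctr",x[:2],"r",rad.mean(),"n",len(P),"in tool",(np.r_[x[:2],h]-T[:3,3])@T[:3,:3])
hsv=cv2.cvtColor(F,cv2.COLOR_RGB2HSV);top=((hsv[...,1]<50)&(hsv[...,2]>140)).astype(np.float32)
th=np.radians(np.arange(0,360,.5));S=[]
for R in(.0135,.015,.0165):
    uv=np.array([proj(im,[x[0]+R*np.cos(k),x[1]+R*np.sin(k),h]) for k in th],np.float32)
    S.append(1-cv2.remap(top,uv[:,:1],uv[:,1:],1)[:,0])
d=np.mean(S,0);z=(d*np.exp(3j*th)).sum();print("angle",np.degrees(np.angle(z))/3%120,abs(z)/d.sum(),d.mean()*2*np.pi*15)
print(np.round(d[::20],1))
save(sys.argv[1],F)
E
python3 held.py w4 -0.037
```

```text
9.925 yaw 102.7345702707792 tq [0.16829962 0.16406831 0.02189173] f [-0.10647103  1.09475627  6.69598284] 0.04893477372182211 [ 0.61957422 -0.33211001  0.02121844] [-37.8  47.5  62.    0.   70.3 -50.6]
top z -0.03385071871423984 5859 px [284.64004096 316.41133299]
hub ctr [ 0.61864837 -0.32893348] r 0.02338495796196629 n 297 in tool [ 0.00321894 -0.00012567 -0.0370077 ]
angle 75.06449704520372 0.8183814850522896 31.33394
[0.  0.  0.  0.  0.  0.  1.  1.  1.  1.  0.  0.  0.  0.  0.  0.  0.  0.
 0.8 1.  1.  1.  0.2 0.  0.  0.  0.  0.  0.  0.  1.  1.  1.  1.  0.  0. ]
```

View pics/w4.png

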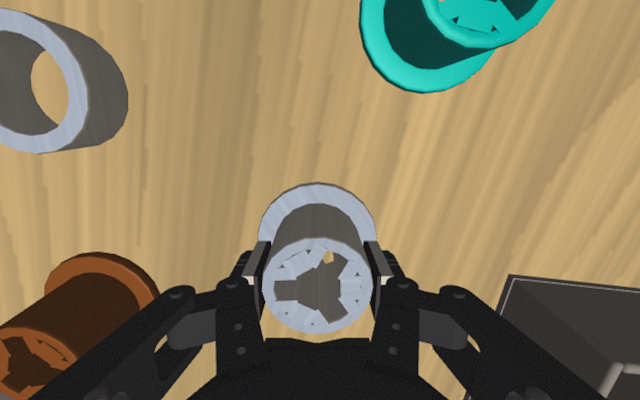

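The hub is gripped at its collar, with the top face at about (316,285) and its slots visible between the fingers. I redo the fit with the true top height.

```bash
sed -i 's/^C=cloud/if len(sys.argv)>3: im=dict(np.load(sys.argv[3]+".npz"));F=im["frame"]\nC=cloud/' held.py; python3 held.py w4b -0.0338 w4 
python3 - <<'E'
from h import *
# colour-based contour of the top rim: far arc vs. flange check by fitting the near (lower) half only
im=dict(np.load("w4.npz"));s=telemetry.observe();T=s["tool_rot"];p0=s["position"]
for zt in(-.0338,):
  C=cloud(im);L=(C-p0)@T;h=p0[2]-zt
  w=(np.hypot(L[...,0],L[...,1])<.032)&(L[...,2]<-.031)&(L[...,2]>-.037)&(im["z_map"]>0)
  c=max(cv2.findContours(w.astype(np.uint8),cv2.RETR_EXTERNAL,cv2.CHAIN_APPROX_NONE)[0],key=cv2.contourArea)[:,0]
  print("bbox",c.min(0),c.max(0))
  u=316.5
  a=ray(im,u,c[:,1].min()-.5,h);b=ray(im,u,c[:,1].max()+.5,h);print("near/far mid in tool",((a+b)/2-p0)@T,"diam",np.linalg.norm(a-b))
E
```

```text
9.975 yaw 102.72974884029692 tq [0.14786271 0.16722767 0.07038288] f [-0.03587899  0.88879467  6.25658727] 0.04868142769682713 [ 0.61953311 -0.3321182   0.02120138] [-37.8  47.5  62.    0.   70.3 -50.6]
top z -0.03360537108038023 6907 px [282.41030838 316.30635587]
hub ctr [ 0.61887101 -0.33003857] r 0.02481391770024264 n 336 in tool [ 0.00210054 -0.00011918 -0.03380498]
angle 75.27741535150892 0.7744419176148446 32.67507
[0.  0.  0.  0.  0.  0.3 1.  1.  1.  0.9 0.  0.  0.  0.  0.  0.  0.  0.
 0.4 1.  1.  1.  0.8 0.  0.  0.  0.  0.  0.  0.2 1.  1.  1.  0.9 0.  0. ]
bbox [246 233] [387 332]
near/far mid in tool [ 0.002238   -0.00012763 -0.03380531] diam 0.05020599486022065
```

{"api": "apply_moves", "payload": {"series": [[0, 0, -15, 0, 0, 0, 0.4], [0, 0, -35, 0, 0, 0, 0.4], [0, 0, -50, 0, 0, 0, 0.4], [0, 0, -49, 0, 0, 0, 0.4], [50.8, 14.6, 0, 0, 0, 0, 0.4], [50.8, 14.6, 0, 0, 0, 0, 0.4], [50.8, 14.6, 0, 0, 0, 0, 0.4], [50.8, 14.6, 0, 0, 0, 0, 0.4], [50.8, 14.6, 0, 0, 0, 0, 0.4], [50.8, 14.6, 0, 0, 0, 0, 0.4], [50.8, 14.6, 0, 0, 0, 0, 0.4], [50.8, 14.6, 0, 0, 0, 0, 0.4]]}}

```text
time_s: 11.52
position: [0.643, 0.092, 0.1692]
tool_rot: [[-0.22, 0.975, 0.001], [0.975, 0.22, -0.0], [-0.0, 0.001, -1.0]]
ft_force: [0.6, -0.1, -2.3]
grip_width: 0.0493
gripper_force: 72.8
```

{"api": "apply_moves", "payload": {"series": [[0, 0, 0, 0, 0, 6.95, 0.4], [0, 0, 0, 0, 0, 6.95, 0.4], [0, 0, 0, 0, 0, 0, 0.4], [0, 0, 0, 0, 0, 0, 0.4]]}}

```text
time_s: 12.02
position: [0.6432, 0.0902, 0.1687]
tool_rot: [[0.019, 1.0, 0.0], [1.0, -0.019, -0.0], [-0.0, 0.0, -1.0]]
ft_force: [1.0, 0.1, -2.2]
grip_width: 0.0491
gripper_force: 72.9
```

```bash
python3 held.py w5 -0.0338
```

```text
12.025 yaw 88.93596414711186 tq [-0.01585773 -0.01697731  0.00643384] f [ 0.96877307  0.12351184 -2.22552255] 0.04907957061161116 [0.64320024 0.09015162 0.16869737] [-2.4 34.5 62.9 -0.  82.7 -1.4]
top z -0.03355153647688785 6879 px [282.52478558 316.25149004]
hub ctr [0.64306135 0.09226377] r 0.024760748081599063 n 325 in tool [ 0.00210862 -0.00017064 -0.03380007]
angle 59.810396429957194 0.7896675473749311 26.811304
[0.  0.  0.  0.  0.8 1.  0.8 0.  0.  0.  0.  0.  0.  0.  0.  0.  0.  0.9
 1.  1.  1.  0.2 0.  0.  0.  0.  0.  0.  0.7 1.  1.  1.  0.1 0.  0.  0. ]
```

{"api": "apply_moves", "payload": {"series": [[0.4, 0.9, 14, 0, 0, 0, 0.4], [0, 0, 18, 0, 0, 0, 0.4], [0, 0, 6, 0, 0, 0, 0.4], [0, 0, 4, 0, 0, 0, 0.4], [0, 0, 4, 0, 0, 0, 0.4], [0, 0, 3, 0, 0, 0, 0.4], [0, 0, 0, 0, 0, 0, 0.4]]}}

```text
time_s: 12.95
position: [0.6441, 0.0907, 0.1193]
tool_rot: [[0.021, 1.0, -0.0], [1.0, -0.021, 0.0], [0.0, -0.0, -1.0]]
ft_force: [0.3, 0.7, -1.5]
grip_width: 0.049
gripper_force: 72.9
```

```bash
python3 y.py
```

```text
12.95 yaw 88.82445723640318 tq [0.00068285 0.01241522 0.01789076] f [ 0.30690418  0.72383745 -1.4504584 ] 0.04898006891913909 [0.64414392 0.09072333 0.11929173] [-2.4 37.  66.6  0.  76.4 -1.2]
```

{"api": "apply_moves", "payload": {"series": [[0, 0, 2, 0, 0, 0, 0.4], [0, 0, 2, 0, 0, 0, 0.4], [0, 0, 2, 0, 0, 0, 0.4], [0, 0, 0, 0, 0, 0, 0.4]]}}

```text
time_s: 13.45
position: [0.6441, 0.0907, 0.1131]
tool_rot: [[0.021, 1.0, -0.0], [1.0, -0.021, 0.0], [0.0, -0.0, -1.0]]
ft_force: [0.9, 0.5, -1.9]
grip_width: 0.049
gripper_force: 72.9
```

```bash
python3 y.py
```

```text
13.45 yaw 88.8213144906241 tq [-0.01261512 -0.03226965  0.03054945] f [ 0.86320112  0.5098563  -1.92144771] 0.04899786497968772 [0.64407222 0.09072661 0.11312741] [-2.4 37.3 67.   0.  75.7 -1.2]
```

The hub is past the lug tops with no contact force, so the slots have meshed. I keep going down to the plate.

{"api": "apply_moves", "payload": {"series": [[0, 0, 4, 0, 0, 0, 0.4], [0, 0, 5, 0, 0, 0, 0.4], [0, 0, 5, 0, 0, 0, 0.4], [0, 0, 3, 0, 0, 0, 0.4], [0, 0, 2, 0, 0, 0, 0.4], [0, 0, 2, 0, 0, 0, 0.4], [0, 0, 0, 0, 0, 0, 0.4]]}}

```text
time_s: 14.32
position: [0.6441, 0.0908, 0.0927]
tool_rot: [[0.02, 1.0, 0.0], [1.0, -0.02, -0.0], [-0.0, 0.0, -1.0]]
ft_force: [-2.7, 0.6, 3.9]
grip_width: 0.0492
gripper_force: 73.4
```

```bash
python3 y.py
```

```text
14.325 yaw 88.82555671331818 tq [-0.02097546  0.64163359 -0.02171828] f [-2.65693004  0.64238402  3.88613102] 0.049225914549963355 [0.64408108 0.09076848 0.09274477] [-2.4 38.4 68.4 -0.  73.1 -1.2]
```

{"api": "apply_moves", "payload": {"series": [[0, 0, 1.5, 0, 0, 0, 0.4], [0, 0, 1.5, 0, 0, 0, 0.4], [0, 0, 1, 0, 0, 0, 0.4], [0, 0, 0.5, 0, 0, 0, 0.4], [0, 0, 0, 0, 0, 0, 0.4]]}}

```text
time_s: 14.95
position: [0.6441, 0.0908, 0.0891]
tool_rot: [[0.02, 1.0, 0.001], [1.0, -0.02, -0.0], [-0.0, 0.001, -1.0]]
ft_force: [-6.5, 0.7, 11.3]
grip_width: 0.049
gripper_force: 74.1
```

```bash
python3 y.py
```

```text
14.95 yaw 88.82948424994147 tq [-0.02001398  1.19094947  0.01701931] f [-6.51550352  0.7100586  11.32418118] 0.04901859224941205 [0.64411664 0.09075216 0.08910033] [-2.4 38.7 68.7 -0.  72.6 -1.2]
```

{"api": "apply_moves", "payload": {"series": [[0, 0, 0.8, 0, 0, 0, 0.4], [0, 0, 0.7, 0, 0, 0, 0.4], [0, 0, 0, 0, 0, 0, 0.4], [0, 0, 0, 0, 0, 0, 0.4]], "grip_force": 90}}

```text
time_s: 15.45
position: [0.6442, 0.0908, 0.0891]
tool_rot: [[0.02, 1.0, 0.002], [1.0, -0.02, -0.0], [-0.0, 0.002, -1.0]]
ft_force: [-9.8, -0.2, 21.7]
grip_width: 0.0484
gripper_force: 90.2
```

```bash
python3 y.py; python3 held.py w6 -0.0338
```

```text
15.45 yaw 88.83246743833718 tq [-0.00504578  1.94230434  0.03400126] f [-9.77469345 -0.20098383 21.67040817] 0.04842266238249013 [0.64416825 0.09077327 0.08914339] [-2.4 38.6 68.7 -0.  72.5 -1.2]
15.45 yaw 88.83246743833718 tq [-0.00504578  1.94230434  0.03400126] f [-9.77469345 -0.20098383 21.67040817] 0.04842266238249013 [0.64416825 0.09077327 0.08914339] [-2.4 38.6 68.7 -0.  72.5 -1.2]
top z -0.03356392608499338 6894 px [282.47795184 316.29576443]
hub ctr [0.64390462 0.09288172] r 0.024782936177294424 n 316 in tool [ 0.00209618 -0.00024217 -0.03380092]
angle 61.28278927764055 0.786105986862509 32.068634
[0.  0.  0.  0.  0.9 1.  1.  1.  0.  0.  0.  0.  0.  0.  0.  0.  0.  0.9
 1.  1.  1.  0.3 0.  0.  0.  0.  0.  0.  0.8 1.  1.  1.  0.1 0.  0.  0. ]
```

The hub is pressed home: the extra 1.5 mm command gave no motion and the force rose. Its top is at 0.1227 m, so its base is at 0.068 m, the lower stop. Handing in.

```bash
python3 -c "
from rig import env
print(env.close_job())"
```

```text
the job is handed in; nothing more can be done
None
```

The job is handed in after about 15.5 s on the robot's clock: the counter knob is back at its zero stop, and the aluminium hub is meshed on the bare spindle and still gripped, pressing the plate down at its stop.

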